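# Shut and fasten a board test fixture

### The job

The circuit board lies in the test fixture, ready for its test. With your fingertips push the raised lid down until it is fully shut, without letting it slam, then push the two swing catches, by their red pegs, all the way round over the lid's front rim. Only push: nothing is to be gripped or lifted, and leave the board in its nest and all the other things on the bench where they are.

Things in the scene. Friction and masses are not known exactly. Their poses are not given: they have to be found in the camera images.
- tester: the test fixture: a grey box with a black top deck, 300 mm deep (x) by 310 mm wide (y), fixed to the bench. Origin: centre of its underside. +x points away from the robot towards the lid's hinge, +y left, z up. The deck's top is 80 mm above the bench; the console strip with the two catches runs along the front (-x) edge. A well in the middle holds the board
- lid (a joint): hinge of the lid, radians: 0 = fully shut (lid level), grows as it is raised, stops at 1.45; it starts between 0.85 and 1.25. The hinge has stiff friction: the lid stays wherever it is left, and it takes about 2 to 6 N at its front rim to push it down
- lid_hinge (a point): middle of the lid's hinge axis, which runs along the tester's y, at (120, 0, 90) mm in the tester's frame
- lid_rim (a point): centre of the lid's front rim on its outer (upper) face, 183 mm from the hinge axis; moves with the lid. Axes: x towards the hinge, y along the rim, z out of the upper face. The lid is an aluminium frame 240 mm wide (y), reaching from 5 to 195 mm from the hinge, rims 25 mm wide, with a clear plate 9 mm below the rims' upper face. Shut, that face is 102 mm above the bench
- lid_handle (a point): middle of the blue bow handle on the lid's front rim: a round bar 10 mm thick, 80 mm long along y, its centre line 30 mm above the rim's upper face. Beside it, more than 50 mm from the rim's middle, the rim is bare and can be pushed
- catch_left (a joint): left swing catch, radians: 0 = fully open (arm pointing to the left and 20 degrees back to the front), 1.92 = home against its stop (arm along the tester's +x, across the lid's front rim). Grows as it turns clockwise seen from above. Light friction (1 to 2 N at the peg); stays where it is left
- catch_right (a joint): right swing catch, radians: 0 = fully open (arm pointing to the right and 20 degrees back to the front), 1.92 = home against its stop (arm along the tester's +x, across the lid's front rim). Grows as it turns anticlockwise seen from above. Light friction (1 to 2 N at the peg); stays where it is left
- catch_left_peg (a point): top centre of the left catch's red upright peg, 12 mm in diameter, 137 mm above the bench. It stands 25 mm high on the catch's flat steel arm, 42 mm from the pivot. The arm is 16 mm wide, ends 55 mm from the pivot and moves 3 mm above the shut lid. The upright pivot lies at (-100, 90) mm in the tester's frame
- catch_right_peg (a point): top centre of the right catch's red upright peg, 12 mm in diameter, 137 mm above the bench. It stands 25 mm high on the catch's flat steel arm, 42 mm from the pivot. The arm is 16 mm wide, ends 55 mm from the pivot and moves 3 mm above the shut lid. The upright pivot lies at (-100, -90) mm in the tester's frame
- board: green circuit board 110 (x) by 150 (y) mm, 2 mm thick with low parts on it, lying loose in the nest under the lid; origin: centre of its underside, 60 mm above the bench. It must stay there
- bottle: clear dispensing bottle, 62 mm in diameter, 160 mm high, standing left of the tester; origin: centre of its underside
- bin_a: black open parts bin 90 x 70 x 45 mm, right of the tester; origin: centre of its underside
- bin_b: second black parts bin 90 x 70 x 45 mm, right of the tester and nearer the robot; origin: centre of its underside
- reel: white component reel lying flat, 178 mm in diameter, 12 mm thick, at one side of the bench; origin: centre of its underside
- scanner: black hand-held scanner lying flat, 165 x 58 x 36 mm, at the other side of the bench; origin: under its middle
- scissors: black-handled scissors lying flat, about 170 mm long, 10 mm thick; origin: under the pivot
There are look-alikes about, which are no part of the job. Of the things shaped like the board, the green one is meant.

How it is judged (in metres and radians):
On the way, in this order (a step that is already met when the one before it is completed fails the run):
1. the lid is fully shut (value of joint lid below 0.015 rad), for 0.2 s.
2. both catches are swung home over the shut lid (value of joint each of catch_left, catch_right above 1.77 rad and value of joint lid below 0.015 rad), for 0.2 s.
At the end, for the whole second after the job is handed in: The lid is shut to within 0.015 rad (3 mm at its rim), both catches stand within 0.15 rad of their home stops, all three at rest; the board lies in its nest and the bystanders are within 20 mm of where they began (all of step 2 and velocity of joint lid between -0.05 and 0.05 rad/s and velocity of joint catch_left between -0.05 and 0.05 rad/s and velocity of joint catch_right between -0.05 and 0.05 rad/s and x of board in the frame of tester between 0.0065 and 0.0185 m and y of board in the frame of tester between -0.006 and 0.006 m and height (world z) of board between 0.057 and 0.064 m and distance of each of bottle, bin_a, bin_b, reel, scanner, scissors from where it was at the start of the episode below 0.02 m); the robot touches nothing.
It fails at once if the lid was lifted further open (value of joint lid above 1.35 rad).
It fails at once if the lid slammed (fell or was thrown faster than 2.5 rad/s) (velocity of joint lid below -2.5 rad/s).
It fails at once if a catch was swung into the lid's path while the lid was up (value of joint lid above 0.1 rad and value of joint any of catch_left, catch_right above 0.9 rad).
It fails at once if the board was lifted or pushed out of its nest (not (x of board in the frame of tester between 0.0065 and 0.0185 m and y of board in the frame of tester between -0.006 and 0.006 m and height (world z) of board between 0.057 and 0.064 m)).
It fails at once if something else on the bench was picked up or shifted by 20 mm or more, or the bottle tipped (distance of any of bottle, bin_a, bin_b, reel, scanner, scissors from where it was at the start of the episode above 0.02 m or height (world z) of any of bottle, bin_a, bin_b, reel, scanner, scissors above 0.02 m or angle between bottle's own z axis and vertical above 0.3 rad).
It also fails if it takes over 56 s, if anything falls off the work surface, if the arm or the gripper's body presses on something with over 40 N, if the wrist force passes 120 N, or if a joint passes its speed limit or range.

### The arm

A 6-joint arm with a two-finger parallel gripper is mounted at the origin on the work surface. World frame = base frame: x ahead of the robot, y to its left, z up, the work surface at z = 0. Lengths are in m, angles in degrees, forces in N, time in s.
With the tool pointing down it reaches from about 0.4 to 0.825 m from the base axis. Payload 7 kg.
Tool frame: the origin (TCP) lies on the centre line of the jaws, within the pads' length; the fingertips stand 17 mm ahead of it and the grasp point (between the pads) lies 2 mm behind it; y points along the fingers, z is the direction in which the jaws open and shut, and the axes are right-handed (so a half turn about y gives the same grasp; the last joint's range is limited). The gripper opens to 88 mm and grips with 3 to 60 N. Pads are 19 mm wide; open, the fingers measure 130 mm over their backs; the gripper's body (78 mm by 193 mm) begins 47 mm behind the grasp point.
Start: joints at [-57.405, 20.546, 0.682, 0, -70.136, -16.507], TCP at [0.187, -0.649, 0.244] pointing down, gripper open.
Joint ranges: [-176.03, 176.03], [-82.01, 121.73], [-58.28, 71.71], [-173.87, 95.51], [-174.79, -0.11], [-173.66, 173.66]. Speed limits (degrees/s): [136.94, 136.94, 172.46, 180, 180, 180].

### API

Orientations are given as [roll, pitch, yaw] about the fixed x, y, z axes, in that order (R = Rz(yaw) Ry(pitch) Rx(roll)).
In Python, from plant import r, capture, camera_info gives the robot as it stands. The module is installed in compiled form; this text tells all that it offers.
- The arm moves only by the tool apply_moves, never from a script. Its argument "deltas" is a list of rows, each an object of numbers: "tx", "ty", "tz": the shift along the tool's x, y, z in m; "turn": the turn about the tool's y in rad; "gripper": the finger opening in m, from 0 to 0.0876. A call has 1 to 5 rows; each row is the pose to reach, as a shift and turn from the pose commanded when the call began, along the tool's axes at that moment; what a row does not reach only later rows make up. A row lasts 1/10 s, in which the tool goes at most 50 mm and 8.59 degrees, less where a joint would pass 70% of its speed; a pose out of reach is approached as far as the arm can. A call with a gripper value outside its range is refused whole. The fingers move at their own pace and stop on an object; "newtons" is the grip in N (left out, the last holds). Time passes only in rows, so rows that repeat a pose let the fingers close. It gives the time, the measured TCP pose, the force and the opening at its end, in the units of the state.
- r.get_state(): the state, without advancing time (a new reading comes with each control period).
- capture(name): name is "scene" or "side" or "wrist"; returns (picture, depth): 480x640x3 uint8, red, green, blue; 480x640 float32, m along the optical axis (not along the pixel's ray), 0 where there is no reading.
- camera_info(name): a dict with "K" (3x3 intrinsics, pixels), "k1" (the pictures are not rectified: a ray, as slopes to the right and down, at radius r is drawn at 1 + k1 r^2 times it, then the intrinsics apply), "eye" and "orientation" of the camera in the world; the wrist camera has in their place "tool_from_camera" (4x4, takes a point from camera to tool coordinates, whose origin is the TCP and whose axes are the tool frame's). Camera axes: x right, y up, looking along -z (the intrinsics and any distortion apply to the point x, -y, -z); pixel columns grow to the right and rows downward; lengths in m; the calibration is good to about 2 mm. A picture is of the moment at which its call begins: read the wrist's pose just before it. camera_info takes no time and is no camera call.
- r.close_job(): hands the job in, once; it reports no verdict.
The state is a dict: "time_s": time; "joints": joint angles; "qd": joint speeds; "joint_torque": joint torques, N m; "tcp_pos": TCP position; "eef_rot": TCP orientation; "contact_force": force on the tool from outside, world axes, zero at the start; "moment": the same for the moment, N m; "gripper_width": finger opening in m.
Only numpy, scipy, OpenCV 4.12 (cv2) and the standard library are available. Lean on these libraries where they do the work, as an engineer would, in place of code of your own. Each camera call takes 0.05 s, during which the arm holds its last target.

## Working session

There is one attempt and no reset: what is moved stays moved. The work goes in short steps, Python scripts to look and compute and a tool call to move; the robot and the scene stay as the last step left them, time stands still between calls to the robot, and variables do not carry over. Pictures are saved under pics/ and viewed, and the job is handed in when it is done.

Besides the shell and the picture viewer there is one more tool, called after ">>>" as name([rows], argument=value, ...), one row to a line, values as JSON. apply_moves: Moves the arm, as the interface text tells. Its arguments: {"type":"object","properties":{"deltas":{"type":"array","items":{"type":"object","properties":{"tx":{"type":"number"},"ty":{"type":"number"},"tz":{"type":"number"},"turn":{"type":"number"},"gripper":{"type":"number"}}}},"newtons":{"type":"number"}},"required":["deltas"]}

```bash
mkdir -p pics; python3 - <<'E'
from plant import r,capture,camera_info
import cv2,numpy as np
print(r.get_state())
for n in("scene","side","wrist"):
    p,d=capture(n); cv2.imwrite(f"pics/{n}0.png",p[:,:,::-1]); np.save(f"pics/{n}0.npy",d); print(n,camera_info(n))
E
```

```text
{'time_s': 0.0, 'joints': array([-5.74043114e+01,  2.05925635e+01,  6.35222365e-01, -2.01380629e-02,
       -7.01343949e+01, -1.65081132e+01]), 'qd': array([-0.02323823,  0.08734324, -0.00047997,  0.07785308, -0.08164988,
       -0.04396252]), 'joint_torque': array([ 1.62617314e-03, -5.82720315e+01,  2.93067920e+01,  6.99747339e+00,
        6.91502384e-03, -1.48123891e-04]), 'tcp_pos': array([ 0.18692115, -0.64814479,  0.24262086]), 'eef_rot': array([-8.99066657e+01,  7.91874139e-03,  1.60807235e+01]), 'contact_force': array([-0.205996  ,  0.27898352, -0.02950204]), 'moment': array([ 0.0015485 ,  0.00780529, -0.02817642]), 'gripper_width': 0.08725865050214562}
scene {'K': array([[455.22032728,   0.        , 316.49309298],
       [  0.        , 455.22032728, 238.79222886],
       [  0.        ,   0.        ,   1.        ]]), 'k1': 0.02721451585431685, 'eye': array([1.29952719, 0.29768088, 1.14747632]), 'orientation': array([ 37.73068373,   1.00793124, 109.67969928])}
side {'K': array([[438.61939371,   0.        , 313.33209313],
       [  0.        , 438.61939371, 240.66567245],
       [  0.        ,   0.        ,   1.        ]]), 'k1': -0.05617184510537734, 'eye': array([-0.01210324,  0.60068161,  1.04889061]), 'orientation': array([  40.03919947,   -0.68695527, -137.98169112])}
wrist {'K': array([[343.58165922,   0.        , 325.28289813],
       [  0.        , 343.58165922, 243.69658693],
       [  0.        ,   0.        ,   1.        ]]), 'k1': -0.04566958673047632, 'tool_from_camera': array([[ 2.86903493e-04, -9.65613014e-01, -2.59983511e-01,
        -6.89940429e-02],
       [-6.32969161e-04,  2.59983294e-01, -9.65612907e-01,
        -1.41197229e-01],
       [ 9.99999759e-01,  4.41599261e-04, -5.36613144e-04,
        -4.43261269e-04],
       [ 0.00000000e+00,  0.00000000e+00,  0.00000000e+00,
         1.00000000e+00]])}
```

View pics/scene0.png

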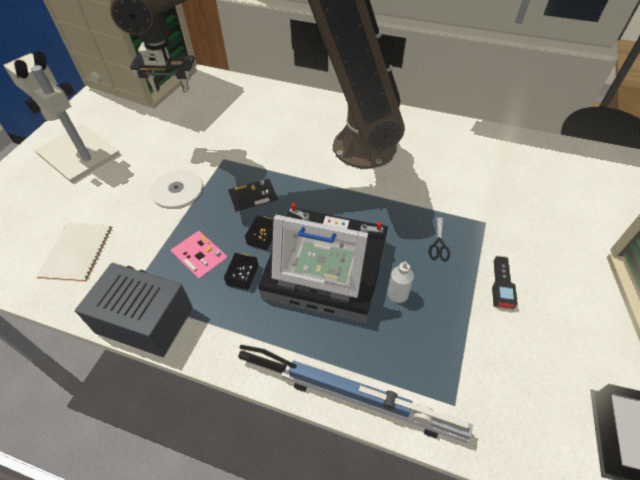

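View pics/side0.png

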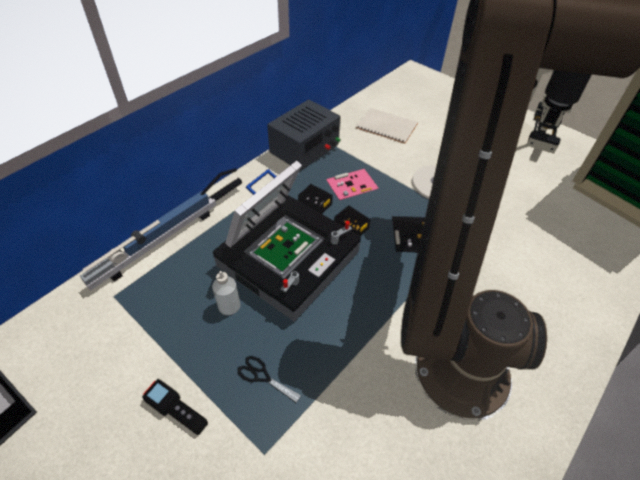

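View pics/wrist0.png

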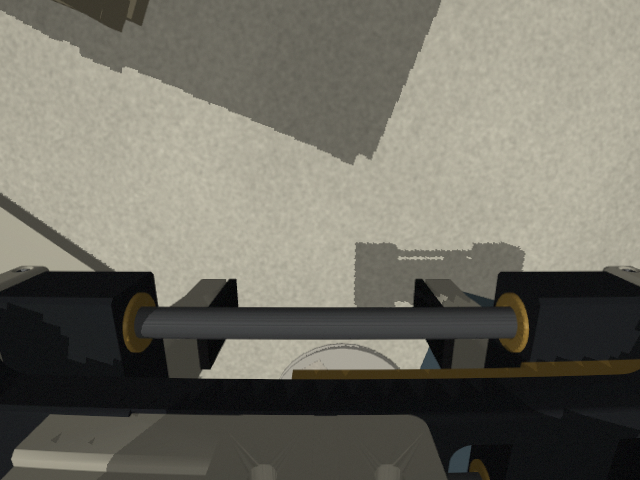

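The scene view shows the tester around (325,265), with its lid raised and the blue handle at (317,236). The red pegs are near (293,207) and (380,226). The side view shows the pegs near (285,282) and (347,227). The look-alikes are the pink board at (198,254) and the dark board at (253,194). I'll enlarge both views.

```bash
python3 - <<'E'
import cv2
p=cv2.imread("pics/scene0.png");c=p[190:330,240:420];cv2.imwrite("pics/sc_c.png",cv2.resize(c,None,fx=4.4,fy=4.2,interpolation=cv2.INTER_CUBIC))
p=cv2.imread("pics/side0.png");c=p[155:325,205:375];cv2.imwrite("pics/si_c.png",cv2.resize(c,None,fx=3.5,fy=3.5,interpolation=cv2.INTER_CUBIC))
E
```

```text
(no output)
```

View pics/sc_c.png

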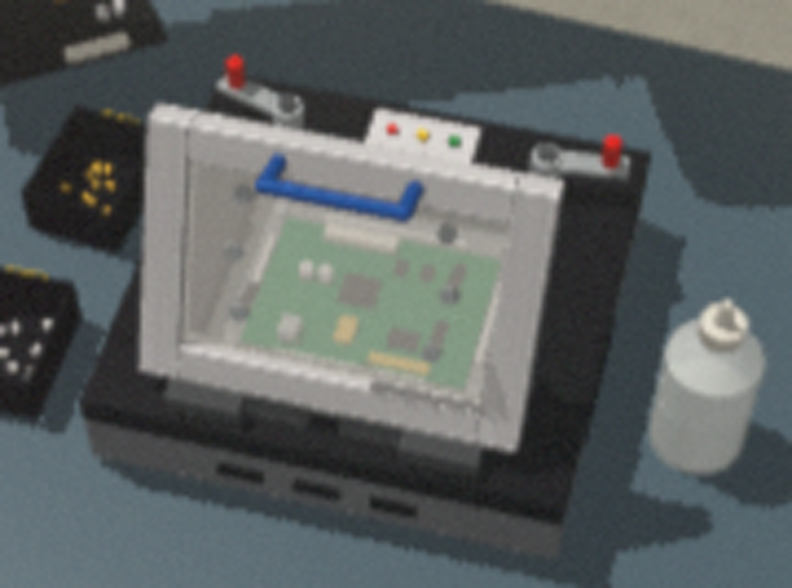

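View pics/si_c.png

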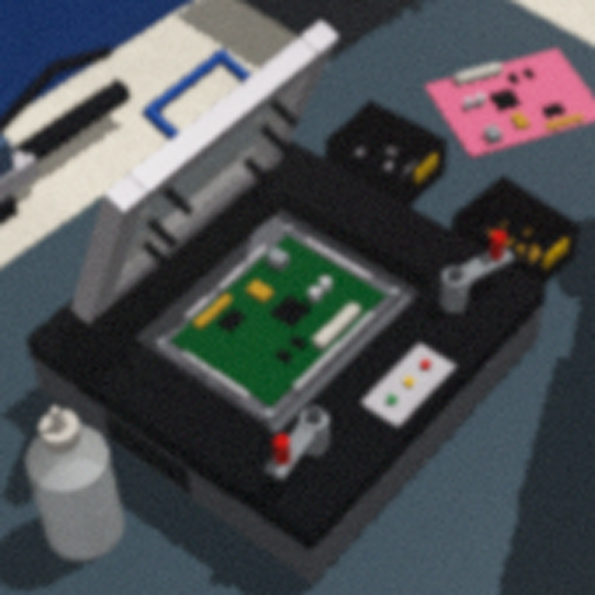

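```bash
cat >h.py <<'E'
import numpy as np,cv2
from plant import camera_info,r
from scipy.spatial.transform import Rotation as Ro
def ray(n,u,v):
    ci=camera_info(n);K=ci["K"]
    xy=cv2.undistortPoints(np.array([[[u,v]]],float),K,np.array([ci["k1"],0,0,0,0.]))[0,0]
    d=np.array([xy[0],-xy[1],-1.])
    if n=="wrist":
        s=r.get_state();T=ci["tool_from_camera"];R=Ro.from_euler('xyz',s["eef_rot"],degrees=True).as_matrix()
        return s["tcp_pos"]+R@T[:3,3],R@T[:3,:3]@d
    R=Ro.from_euler('xyz',ci["orientation"],degrees=True).as_matrix()
    return ci["eye"],R@d
def atz(n,u,v,z):
    e,d=ray(n,u,v);return e+d*(z-e[2])/d[2]
def dep(n,u,v,z):
    e,d=ray(n,u,v);return e+d*z
def tri(a,b):
    (e,d),(f,g)=ray(*a),ray(*b)
    t=np.linalg.lstsq(np.c_[d,-g],f-e,rcond=None)[0]
    p,q=e+d*t[0],f+g*t[1];return (p+q)/2,np.linalg.norm(p-q)
E
python3 - <<'E'
from h import *
np.set_printoptions(precision=4,suppress=True)
print(Ro.from_euler('xyz',r.get_state()["eef_rot"],degrees=True).as_matrix())
P={"Lpeg":((379.3,223.0),(285.6,279.9),.137),"Rpeg":((293.4,204.0),(347.3,221.9),.137),
"Lpiv":((364.3,226.4),(294.4,273.9),.117),"Rpiv":((305.5,214.5),(335.3,233.6),.117)}
for k,(a,b,z) in P.items():
    print(k,tri(("scene",*a),("side",*b)),atz("scene",*a,z),atz("side",*b,z))
print("lid",tri(("scene",274.8,215.5),("side",297.5,161.5)),tri(("scene",367.7,233.6),("side",236,211)))
d=np.load("pics/scene0.npy")
for u,v in[(274.8+5,220),(362,236),(320,225),(300,222),(276,275),(355,292)]:
    print(u,v,dep("scene",u,v,d[int(round(v)),int(round(u))]))
E
```

```text
[[ 0.9608 -0.0005 -0.2771]
 [ 0.2771  0.0012  0.9608]
 [-0.0002 -1.      0.0012]]
Lpeg (array([0.4572, 0.1687, 0.1379]), np.float64(0.0011411800047612033)) [0.4567 0.1691 0.137 ] [0.4576 0.1676 0.137 ]
Rpeg (array([ 0.4682, -0.0918,  0.1374]), np.float64(0.00012006633230168282)) [ 0.4679 -0.0919  0.137 ] [ 0.4684 -0.0922  0.137 ]
Lpiv (array([0.4652, 0.1282, 0.1154]), np.float64(0.00019376361729947392)) [0.4666 0.1286 0.117 ] [0.4643 0.129  0.117 ]
Rpiv (array([ 0.4769, -0.0511,  0.1146]), np.float64(0.0006575116564969381)) [ 0.479  -0.0499  0.117 ] [ 0.4756 -0.0498  0.117 ]
lid (array([ 0.6348, -0.0676,  0.277 ]), np.float64(0.0011158963024808968)) (array([0.6162, 0.1698, 0.2781]), np.float64(0.0014401634209122646))
279.8 220 [ 0.6436 -0.0508  0.2763]
362 236 [0.6258 0.1577 0.276 ]
320 225 [0.6244 0.0491 0.2737]
300 222 [ 0.6325 -0.0009  0.2752]
276 275 [ 0.7025 -0.0522  0.1098]
355 292 [0.6864 0.1665 0.1142]
```

Two views agree on the geometry:
- **Tester:** yaw is about 4°, centre about (0.571, 0.0455).
- **Lid:** about 1.18 rad. The rim's upper edge is at z ≈ 0.278, which fits the 199 mm diagonal.
- **Pegs:** both at z ≈ 0.137, as given. These are the only red uprights on catch arms. The console button at scene (329,220) is flat and is not a peg.

I'll close the gripper, lift, and travel to behind the lid, to the right of the handle.

>>> apply_moves([
  {"tx":0.03,"ty":-0.02,"tz":0.022,"gripper":0},
  {"tx":0.06,"ty":-0.04,"tz":0.044,"gripper":0},
  {"tx":0.09,"ty":-0.06,"tz":0.066,"gripper":0},
  {"tx":0.12,"ty":-0.08,"tz":0.088,"gripper":0},
  {"tx":0.15,"ty":-0.1,"tz":0.11,"gripper":0},
], newtons=20)

```text
invalid input at $.deltas[0]: expected keys tx, ty, tz, turn, gripper
```

>>> apply_moves([
  {"tx":0.035,"ty":0,"tz":0.025,"gripper":0},
  {"tx":0.07,"tz":0.05,"gripper":0},
  {"tx":0.105,"tz":0.075,"gripper":0},
  {"tx":0.14,"tz":0.1,"gripper":0},
  {"tx":0.175,"tz":0.125,"gripper":0},
])

```text
invalid input at $.deltas[0]: expected keys tx, ty, tz, turn, gripper
```

>>> apply_moves([
  {"tx":0.035,"ty":0,"tz":0.025,"gripper":0},
  {"tx":0.07,"tz":0.05,"gripper":0},
  {"tx":0.105,"tz":0.075,"gripper":0},
  {"tx":0.14,"tz":0.1,"gripper":0},
  {"tx":0.175,"tz":0.125,"gripper":0},
])

```text
invalid input at $.deltas[0]: expected keys tx, ty, tz, turn, gripper
```

All keys are needed in every row.

>>> apply_moves([
  {"tx":0.03,"ty":-0.02,"tz":0.022,"turn":0,"gripper":0},
  {"tx":0.06,"ty":-0.04,"tz":0.044,"turn":0,"gripper":0},
  {"tx":0.09,"ty":-0.06,"tz":0.066,"turn":0,"gripper":0},
  {"tx":0.12,"ty":-0.08,"tz":0.088,"turn":0,"gripper":0},
  {"tx":0.15,"ty":-0.1,"tz":0.11,"turn":0,"gripper":0},
], newtons=20)

```text
time_s: 0.65
tcp_pos: [0.3012, -0.4999, 0.3441]
eef_rot: [-90.0, 0.0, 16.1]
contact_force: [0.3, -1.1, 1.2]
gripper_width: 0.0532
```

>>> apply_moves([
  {"tx":0.035,"ty":0,"tz":0.025,"turn":0,"gripper":0},
  {"tx":0.07,"ty":0,"tz":0.05,"turn":0,"gripper":0},
  {"tx":0.105,"ty":0,"tz":0.075,"turn":0,"gripper":0},
  {"tx":0.14,"ty":0,"tz":0.1,"turn":0,"gripper":0},
  {"tx":0.175,"ty":0,"tz":0.125,"turn":0,"gripper":0},
])

```text
time_s: 1.15
tcp_pos: [0.4349, -0.331, 0.3436]
eef_rot: [-90.0, -0.0, 16.1]
contact_force: [1.1, -0.9, -0.1]
gripper_width: 0.0132
```

>>> apply_moves([
  {"tx":0.035,"ty":0,"tz":0.025,"turn":0,"gripper":0},
  {"tx":0.07,"ty":0,"tz":0.05,"turn":0,"gripper":0},
  {"tx":0.105,"ty":0,"tz":0.075,"turn":0,"gripper":0},
  {"tx":0.14,"ty":0,"tz":0.1,"turn":0,"gripper":0},
  {"tx":0.175,"ty":0,"tz":0.125,"turn":0,"gripper":0},
])

```text
time_s: 1.65
tcp_pos: [0.5684, -0.1624, 0.3435]
eef_rot: [-90.0, 0.0, 16.1]
contact_force: [1.0, -0.4, 0.6]
gripper_width: 0.0002
```

>>> apply_moves([
  {"tx":0.035,"ty":0,"tz":0.025,"turn":0.07,"gripper":0},
  {"tx":0.07,"ty":0,"tz":0.05,"turn":0.14,"gripper":0},
  {"tx":0.105,"ty":0,"tz":0.075,"turn":0.21,"gripper":0},
  {"tx":0.141,"ty":0,"tz":0.1,"turn":0.21,"gripper":0},
  {"tx":0.141,"ty":0,"tz":0.1,"turn":0.21,"gripper":0},
])

```text
time_s: 2.15
tcp_pos: [0.6776, -0.0249, 0.341]
eef_rot: [-90.0, 0.2, 4.2]
contact_force: [1.2, -0.6, -0.9]
gripper_width: 0.0005
```

```bash
python3 - <<'E'
from h import *
from plant import capture
s=r.get_state();print(s["tcp_pos"],s["eef_rot"],s["joints"],s["contact_force"])
p,d=capture("scene");cv2.imwrite("pics/sc1.png",cv2.resize(p[120:330,200:440,::-1],None,fx=3,fy=2.8))
E
```

```text
[ 0.67759224 -0.02487297  0.3410429 ] [-89.98682923   0.15045015   4.24532113] [ 1.43075480e+01  1.86683459e+01  1.04169733e+01 -3.96505564e-02
 -8.18944642e+01 -1.00056604e+02] [ 1.19099505 -0.57199953 -0.92421085]
```

View pics/sc1.png

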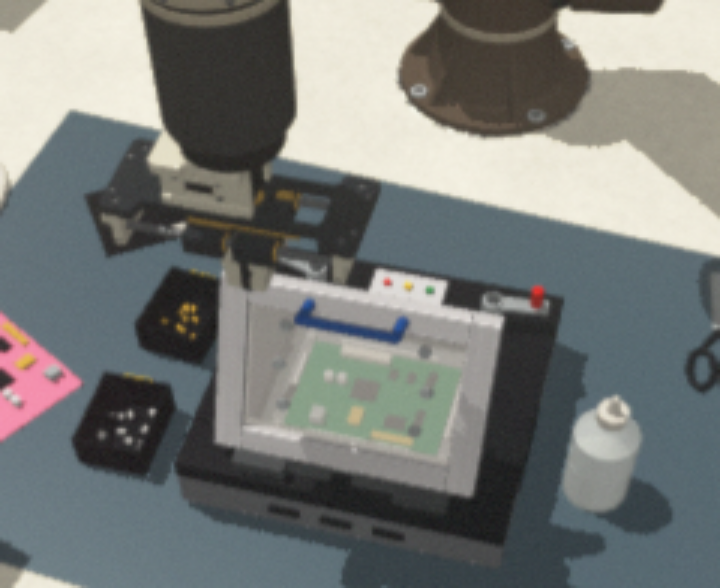

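```bash
cat >>h.py <<'E'
def proj(n,X):
    ci=camera_info(n);R=Ro.from_euler('xyz',ci["orientation"],degrees=True).as_matrix()
    c=R.T@(np.array(X)-ci["eye"]);x,y=c[0]/-c[2],-c[1]/-c[2];f=1+ci["k1"]*(x*x+y*y)
    K=ci["K"];return K[0,0]*x*f+K[0,2],K[1,1]*y*f+K[1,2]
E
python3 - <<'E'
from h import *
for X in([.6776,-.0249,.324],[.6776,-.0249,.255]):
  u,v=proj("scene",X);print(u,v,(u-200)*3,(v-120)*2.8)
E
```

```text
282.76855385156887 220.1111837915072 248.3056615547066 280.3113146162201
284.8845166671779 237.9941388735986 254.65355000153363 330.383588846076
```

>>> apply_moves([
  {"tx":0.002,"ty":0.02,"tz":-0.005,"turn":0,"gripper":0},
  {"tx":0.002,"ty":0.045,"tz":-0.005,"turn":0,"gripper":0},
  {"tx":0.002,"ty":0.069,"tz":-0.005,"turn":0,"gripper":0},
  {"tx":0.002,"ty":0.069,"tz":-0.005,"turn":0,"gripper":0},
])

```text
time_s: 2.6
tcp_pos: [0.6755, -0.0346, 0.2709]
eef_rot: [-90.0, 0.4, 4.0]
contact_force: [0.8, -0.6, -0.2]
gripper_width: 0.0006
```

```bash
python3 - <<'E'
from h import *
from plant import capture
s=r.get_state();print(s["tcp_pos"],s["eef_rot"],s["contact_force"])
for n,c in(("scene",(190,330,230,410)),("side",(110,290,200,380))):
  p,d=capture(n);cv2.imwrite(f"pics/{n}2.png",cv2.resize(p[c[0]:c[1],c[2]:c[3],::-1],None,fx=3.3,fy=3.3))
E
```

```text
[ 0.67549456 -0.03455308  0.27094531] [-89.98752271   0.35912027   3.99646335] [ 0.79421603 -0.5554211  -0.18931712]
```

View pics/scene2.png

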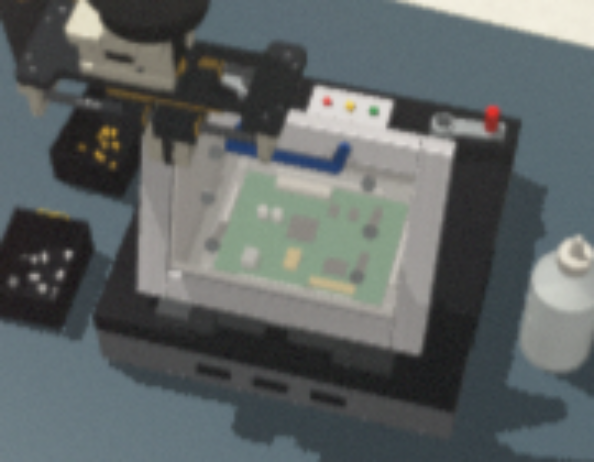

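View pics/side2.png

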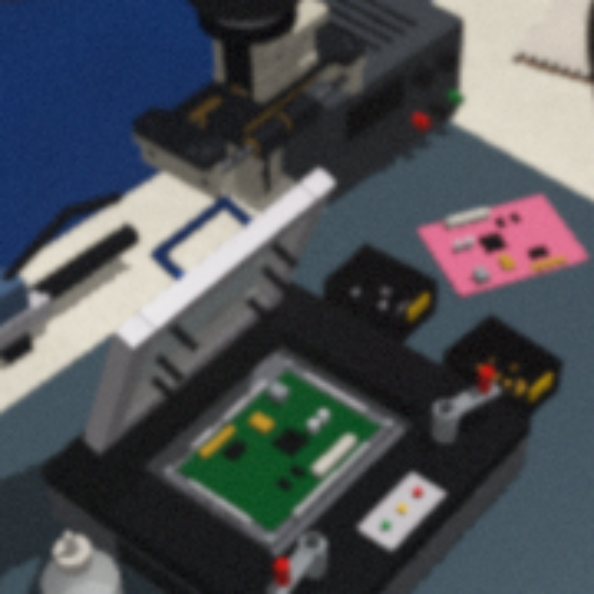

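```bash
python3 - <<'E'
import numpy as np
s=.180
for a in [1.18]+list(np.arange(1.12,-.05,-.06)):
    print(round(a,2), "x' %.4f TCPz %.4f"%(.12-s*np.cos(a)+.012*np.sin(a)+.0095,.09+s*np.sin(a)+.012*np.cos(a)+.017))
from h import *
S=r.get_state()["tcp_pos"];d=S[:2]-[.571,.0455];c,k=np.cos(np.radians(4)),np.sin(np.radians(4));print(d[0]*c+d[1]*k,-d[0]*k+d[1]*c,S[2])
E
```

```text
1.18 x' 0.0720 TCPz 0.2780
1.12 x' 0.0619 TCPz 0.2742
1.06 x' 0.0520 TCPz 0.2699
1.0 x' 0.0423 TCPz 0.2649
0.94 x' 0.0330 TCPz 0.2594
0.88 x' 0.0241 TCPz 0.2534
0.82 x' 0.0155 TCPz 0.2468
0.76 x' 0.0073 TCPz 0.2397
0.7 x' -0.0004 TCPz 0.2321
0.64 x' -0.0077 TCPz 0.2241
0.58 x' -0.0145 TCPz 0.2157
0.52 x' -0.0207 TCPz 0.2069
0.46 x' -0.0265 TCPz 0.1977
0.4 x' -0.0316 TCPz 0.1881
0.34 x' -0.0362 TCPz 0.1783
0.28 x' -0.0402 TCPz 0.1683
0.22 x' -0.0435 TCPz 0.1580
0.16 x' -0.0463 TCPz 0.1475
0.1 x' -0.0484 TCPz 0.1369
0.04 x' -0.0499 TCPz 0.1262
-0.02 x' -0.0507 TCPz 0.1154
0.10071679987509659 -0.08731635019192353 0.275244002369589
```

>>> apply_moves([
  {"tx":-0.012,"ty":-0.001,"tz":0.002,"turn":0,"gripper":0},
  {"tx":-0.022,"ty":-0.001,"tz":0.002,"turn":0,"gripper":0},
  {"tx":-0.03,"ty":0,"tz":0.002,"turn":0,"gripper":0},
  {"tx":-0.038,"ty":0.001,"tz":0.002,"turn":0,"gripper":0},
  {"tx":-0.048,"ty":0.005,"tz":0.002,"turn":0,"gripper":0},
])

```text
time_s: 3.2
tcp_pos: [0.6302, -0.035, 0.2707]
eef_rot: [-90.0, -0.2, 4.1]
contact_force: [4.7, 1.7, -0.7]
gripper_width: 0.0002
```

```bash
cat > st.py <<'E'
from h import *
from plant import capture
import sys
tag=sys.argv[1]
S0=r.get_state()
out=[]
for n,c in(("scene",(180,330,230,430)),("side",(140,300,200,400))):
  p,d=capture(n);out.append(cv2.resize(p[c[0]:c[1],c[2]:c[3],::-1],(760,int(760*(c[1]-c[0])/(c[3]-c[2])))))
  out[-1]=cv2.resize(out[-1],None,fx=.5,fy=.5) if len(sys.argv)<3 else out[-1]
h=min(o.shape[0] for o in out)
cv2.imwrite(f"pics/{tag}.png",np.hstack([o[:h] for o in out]))
s=r.get_state();S=s["tcp_pos"];d=S[:2]-[.571,.0455];c,k=np.cos(np.radians(4)),np.sin(np.radians(4))
print("x' %.4f y' %.4f z %.4f"%(d[0]*c+d[1]*k,-d[0]*k+d[1]*c,S[2]),s["eef_rot"].round(1),s["contact_force"].round(1),s["time_s"],S.round(4),s["joints"].round(0))
E
python3 st.py a3
```

```text
x' 0.0519 y' -0.0845 z 0.2700 [-90.   -0.    4.1] [1.6 0.3 1.4] 3.3 [ 0.6286 -0.0352  0.27  ] [  15.   15.   -3.   -0.  -71. -100.]
```

View pics/a3.png

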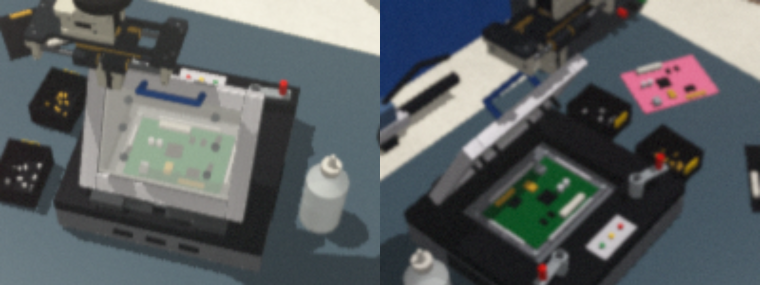

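The tip is on the bare rim and the lid is moving down. I'll continue along the arc.

>>> apply_moves([
  {"tx":-0.01,"ty":0.005,"tz":0,"turn":0,"gripper":0},
  {"tx":-0.019,"ty":0.0105,"tz":0,"turn":0,"gripper":0},
  {"tx":-0.028,"ty":0.0165,"tz":0,"turn":0,"gripper":0},
  {"tx":-0.0365,"ty":0.023,"tz":0,"turn":0,"gripper":0},
  {"tx":-0.045,"ty":0.03,"tz":0,"turn":0,"gripper":0},
])

```text
time_s: 3.8
tcp_pos: [0.5841, -0.0385, 0.2392]
eef_rot: [-90.0, 0.0, 4.1]
contact_force: [1.5, 1.3, 3.5]
gripper_width: 0.0004
```

>>> apply_moves([
  {"tx":-0.008,"ty":0.0075,"tz":0,"turn":0,"gripper":0},
  {"tx":-0.015,"ty":0.0155,"tz":0,"turn":0,"gripper":0},
  {"tx":-0.022,"ty":0.024,"tz":0,"turn":0,"gripper":0},
  {"tx":-0.028,"ty":0.033,"tz":0,"turn":0,"gripper":0},
  {"tx":-0.034,"ty":0.042,"tz":0,"turn":0,"gripper":0},
])

```text
time_s: 4.3
tcp_pos: [0.5503, -0.0409, 0.1966]
eef_rot: [-90.0, 0.0, 4.1]
contact_force: [2.7, -0.2, 2.9]
gripper_width: 0.0002
```

```bash
python3 st.py a4
```

```text
x' -0.0277 y' -0.0847 z 0.1957 [-90.    0.2   4. ] [ 0.5 -0.6  0.8] 4.4 [ 0.5493 -0.0409  0.1957] [  16.   11.  -19.   -0.  -60. -102.]
```

View pics/a4.png

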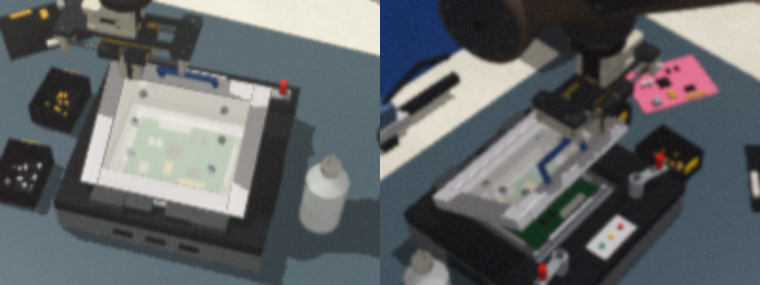

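>>> apply_moves([
  {"tx":-0.005,"ty":0.0095,"tz":0,"turn":0,"gripper":0},
  {"tx":-0.0095,"ty":0.0195,"tz":0,"turn":0,"gripper":0},
  {"tx":-0.0135,"ty":0.0295,"tz":0,"turn":0,"gripper":0},
  {"tx":-0.017,"ty":0.0395,"tz":0,"turn":0,"gripper":0},
  {"tx":-0.02,"ty":0.05,"tz":0,"turn":0,"gripper":0},
])

```text
time_s: 4.9
tcp_pos: [0.5312, -0.0422, 0.1469]
eef_rot: [-90.0, -0.0, 4.1]
contact_force: [2.2, -0.9, 2.9]
gripper_width: 0.0002
```

>>> apply_moves([
  {"tx":-0.002,"ty":0.01,"tz":0,"turn":0,"gripper":0},
  {"tx":-0.003,"ty":0.018,"tz":0,"turn":0,"gripper":0},
  {"tx":-0.0035,"ty":0.023,"tz":0,"turn":0,"gripper":0},
  {"tx":-0.0035,"ty":0.026,"tz":0,"turn":0,"gripper":0},
  {"tx":-0.0035,"ty":0.029,"tz":0,"turn":0,"gripper":0},
])

```text
time_s: 5.4
tcp_pos: [0.5271, -0.0425, 0.1188]
eef_rot: [-90.0, 0.1, 4.1]
contact_force: [-12.5, 5.1, 35.7]
gripper_width: 0.0003
```

```bash
python3 st.py a5
```

```text
x' -0.0501 y' -0.0847 z 0.1192 [-90.    0.1   4.1] [-3.6  0.7 10.4] 5.5 [ 0.527  -0.0425  0.1192] [  17.   14.  -27.   -0.  -49. -103.]
```

View pics/a5.png

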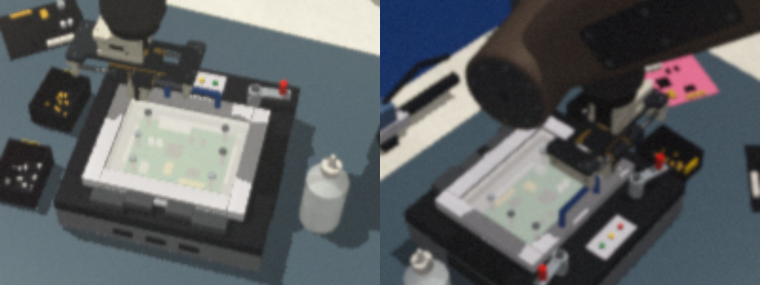

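The lid is down. The tip is at 0.102, which is the given shut height, and the force rose firmly. I'll press briefly, then lift clear.

>>> apply_moves([
  {"tx":0,"ty":0.001,"tz":0,"turn":0,"gripper":0},
  {"tx":0,"ty":0.001,"tz":0,"turn":0,"gripper":0},
  {"tx":0,"ty":0.001,"tz":0,"turn":0,"gripper":0},
])

```text
time_s: 5.8
tcp_pos: [0.527, -0.0425, 0.1191]
eef_rot: [-90.0, 0.0, 4.1]
contact_force: [-7.4, 1.4, 19.3]
gripper_width: -0.0
```

>>> apply_moves([
  {"tx":0,"ty":-0.02,"tz":0,"turn":0,"gripper":0},
  {"tx":0,"ty":-0.05,"tz":0,"turn":0,"gripper":0},
  {"tx":0,"ty":-0.09,"tz":0,"turn":0,"gripper":0},
  {"tx":-0.04,"ty":-0.1,"tz":0,"turn":0,"gripper":0},
  {"tx":-0.08,"ty":-0.1,"tz":0,"turn":0,"gripper":0},
])

```text
time_s: 6.3
tcp_pos: [0.4477, -0.0479, 0.2187]
eef_rot: [-90.0, -0.1, 4.0]
contact_force: [-0.9, 1.0, -1.1]
gripper_width: 0.0005
```

```bash
python3 st.py a6 big; python3 - <<'E'
from h import *
from plant import capture
p,d=capture("scene");
for u,v in[(275,232),(350,250)]:print(u,v,dep("scene",u,v,d[v,u]))
cv2.imwrite("pics/sc6.png",cv2.resize(p[180:310,240:420,::-1],None,fx=4.2,fy=4.2))
p,d=capture("side");cv2.imwrite("pics/si6.png",cv2.resize(p[200:310,250:390,::-1],None,fx=5,fy=5))
E
```

```text
x' -0.1341 y' -0.0850 z 0.2176 [-89.9   0.1   4. ] [0.4 0.4 1.1] 6.4 [ 0.4432 -0.0487  0.2176] [  19.   -0.  -29.   -0.  -62. -105.]
275 232 [ 0.49097751 -0.15463122  0.00489828]
350 250 [0.54484408 0.11015939 0.09340405]
```

View pics/sc6.png

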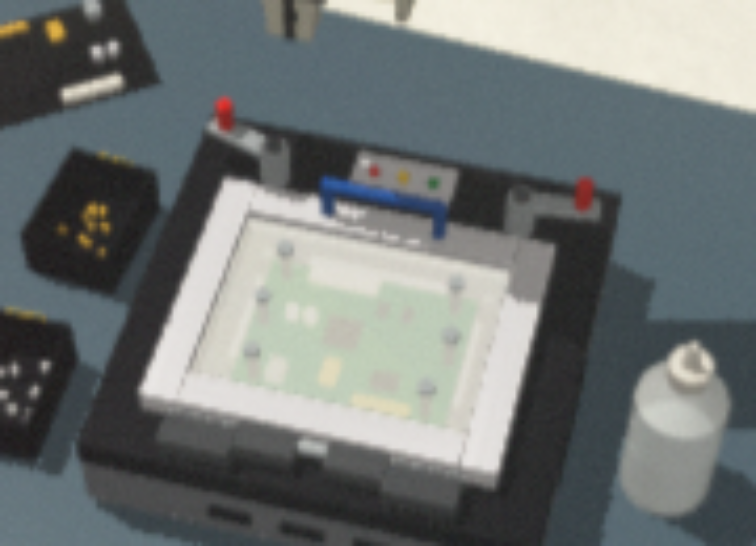

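View pics/si6.png

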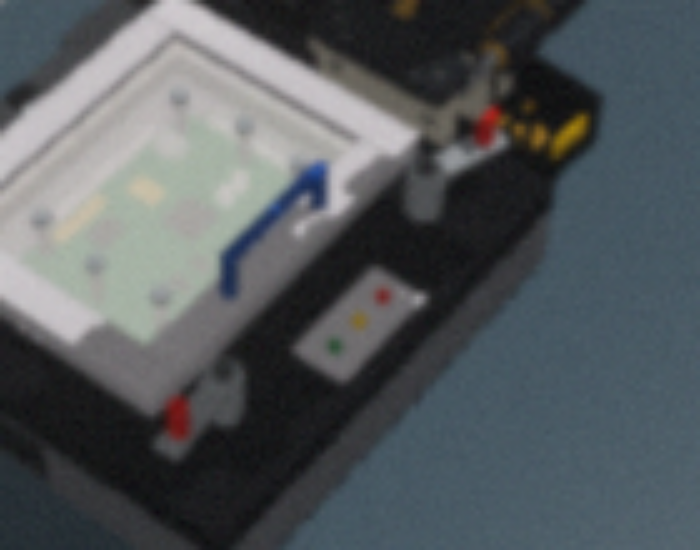

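The lid is shut: the clear-plate depth gives z = 0.093, matching 102 − 9 mm. The red pegs are at scene (293,205) and (379,225), still open. Next is the right catch: approach in front of the right peg, turn to its tangent, then descend.

>>> apply_moves([
  {"tx":-0.001,"ty":0,"tz":-0.02,"turn":0.14,"gripper":0},
  {"tx":-0.001,"ty":0.01,"tz":-0.038,"turn":0.28,"gripper":0},
  {"tx":-0.001,"ty":0.03,"tz":-0.038,"turn":0.3,"gripper":0},
  {"tx":-0.001,"ty":0.05,"tz":-0.038,"turn":0.3,"gripper":0},
  {"tx":-0.001,"ty":0.05,"tz":-0.038,"turn":0.3,"gripper":0},
])

```text
time_s: 7.0
tcp_pos: [0.4481, -0.0864, 0.1648]
eef_rot: [-90.1, 0.3, -13.2]
contact_force: [-1.1, 0.4, -0.5]
gripper_width: 0.0005
```

```bash
python3 st.py a7; python3 - <<'E'
from h import *
from plant import capture
p,d=capture("wrist");cv2.imwrite("pics/w7.png",p[:,:,::-1])
E
```

```text
x' -0.1301 y' -0.1229 z 0.1674 [-90.1   0.1 -13.1] [-0.5  0.7 -0.1] 7.1 [ 0.4498 -0.0861  0.1674] [  14.    4.  -32.    0.  -54. -117.]
```

View pics/a7.png

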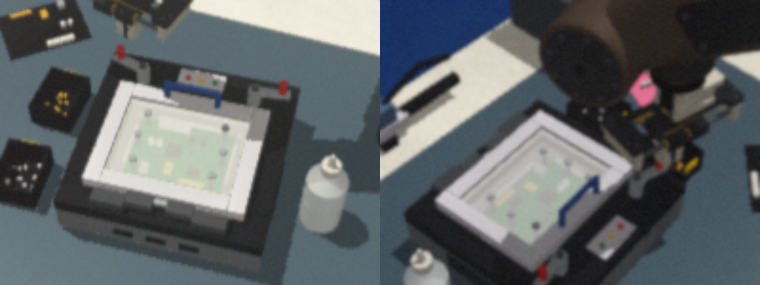

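View pics/w7.png

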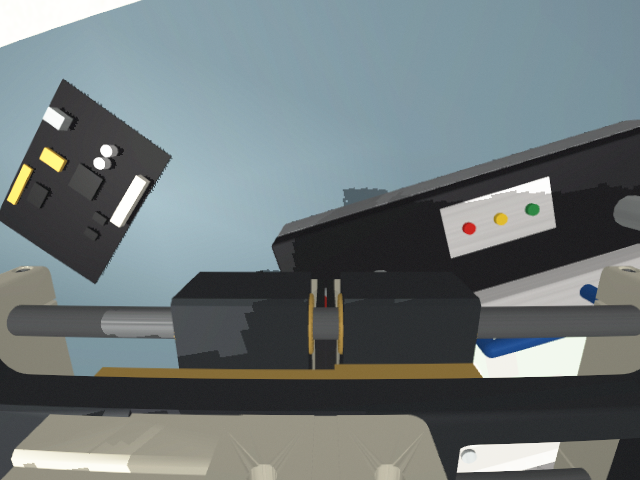

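>>> apply_moves([
  {"tx":-0.008,"ty":0,"tz":0,"turn":0,"gripper":0},
  {"tx":-0.008,"ty":0.014,"tz":0,"turn":0,"gripper":0},
  {"tx":-0.008,"ty":0.0285,"tz":0,"turn":0,"gripper":0},
  {"tx":-0.008,"ty":0.0285,"tz":0,"turn":0,"gripper":0},
])

```text
time_s: 7.55
tcp_pos: [0.4405, -0.0841, 0.1385]
eef_rot: [-90.0, 0.1, -13.1]
contact_force: [0.1, 0.3, -0.4]
gripper_width: 0.0004
```

```bash
python3 st.py a8 big; cat > plan.py <<'E'
# plan.py side phis(world deg list) overlap
from h import *
def plan(piv,phis,yaws,sgn,over,pose0=None):
    s=r.get_state();p0=s["tcp_pos"][:2] if pose0 is None else np.array(pose0[:2]);y0=s["eef_rot"][2] if pose0 is None else pose0[2]
    for i,(f,y) in enumerate(zip(phis,yaws)):
        a,b=np.radians([f,y]);peg=piv+.042*np.array([np.cos(a),np.sin(a)])
        c=peg-np.array([np.cos(b),np.sin(b)])*(.0155-over)
        d=c-p0;k=np.radians(y0)
        print("phi %.0f tx %.4f tz %.4f turn %.3f  -> %.4f %.4f"%(f,d[0]*np.cos(k)+d[1]*np.sin(k),-d[0]*np.sin(k)+d[1]*np.cos(k),-np.radians(y-y0),*c))
        if i%5==4:
            p0,y0=c,y; print("--")
E
python3 - <<'E'
from plan import *
f=np.array([-103,-98,-93,-88,-83]+list(np.linspace(-77.6,4,16)[:15])+[4]*5)
print(f)
plan(np.array([.4775,-.0508]),f,f+90,1,.0005)
E
```

```text
x' -0.1380 y' -0.1203 z 0.1399 [-90.   -0.  -13.1] [-0.5 -0.1  0.2] 7.65 [ 0.4417 -0.0841  0.1399] [  14.    5.  -35.    0.  -50. -118.]
[-103.    -98.    -93.    -88.    -83.    -77.6   -72.16  -66.72  -61.28
  -55.84  -50.4   -44.96  -39.52  -34.08  -28.64  -23.2   -17.76  -12.32
   -6.88   -1.44    4.      4.      4.      4.      4.  ]
phi -103 tx 0.0124 tz -0.0015 turn -0.002  -> 0.4534 -0.0883
phi -98 tx 0.0161 tz -0.0026 turn -0.089  -> 0.4568 -0.0903
phi -93 tx 0.0199 tz -0.0034 turn -0.176  -> 0.4603 -0.0920
phi -88 tx 0.0237 tz -0.0039 turn -0.264  -> 0.4640 -0.0933
phi -83 tx 0.0276 tz -0.0041 turn -0.351  -> 0.4677 -0.0943
--
phi -78 tx 0.0040 tz -0.0012 turn -0.094  -> 0.4719 -0.0950
phi -72 tx 0.0082 tz -0.0021 turn -0.189  -> 0.4761 -0.0954
phi -67 tx 0.0124 tz -0.0025 turn -0.284  -> 0.4803 -0.0953
phi -61 tx 0.0166 tz -0.0026 turn -0.379  -> 0.4845 -0.0948
phi -56 tx 0.0208 tz -0.0022 turn -0.474  -> 0.4887 -0.0940
--
phi -50 tx 0.0040 tz -0.0012 turn -0.095  -> 0.4927 -0.0927
phi -45 tx 0.0082 tz -0.0021 turn -0.190  -> 0.4966 -0.0911
phi -40 tx 0.0124 tz -0.0025 turn -0.285  -> 0.5004 -0.0891
phi -34 tx 0.0166 tz -0.0026 turn -0.380  -> 0.5039 -0.0868
phi -29 tx 0.0209 tz -0.0022 turn -0.475  -> 0.5072 -0.0841
--
phi -23 tx 0.0040 tz -0.0012 turn -0.095  -> 0.5102 -0.0811
phi -18 tx 0.0082 tz -0.0021 turn -0.190  -> 0.5129 -0.0779
phi -12 tx 0.0124 tz -0.0025 turn -0.285  -> 0.5153 -0.0744
phi -7 tx 0.0166 tz -0.0026 turn -0.380  -> 0.5174 -0.0707
phi -1 tx 0.0209 tz -0.0022 turn -0.475  -> 0.5191 -0.0669
--
phi 4 tx 0.0040 tz -0.0012 turn -0.095  -> 0.5204 -0.0628
phi 4 tx 0.0040 tz -0.0012 turn -0.095  -> 0.5204 -0.0628
phi 4 tx 0.0040 tz -0.0012 turn -0.095  -> 0.5204 -0.0628
phi 4 tx 0.0040 tz -0.0012 turn -0.095  -> 0.5204 -0.0628
phi 4 tx 0.0040 tz -0.0012 turn -0.095  -> 0.5204 -0.0628
--
```

View pics/a8.png

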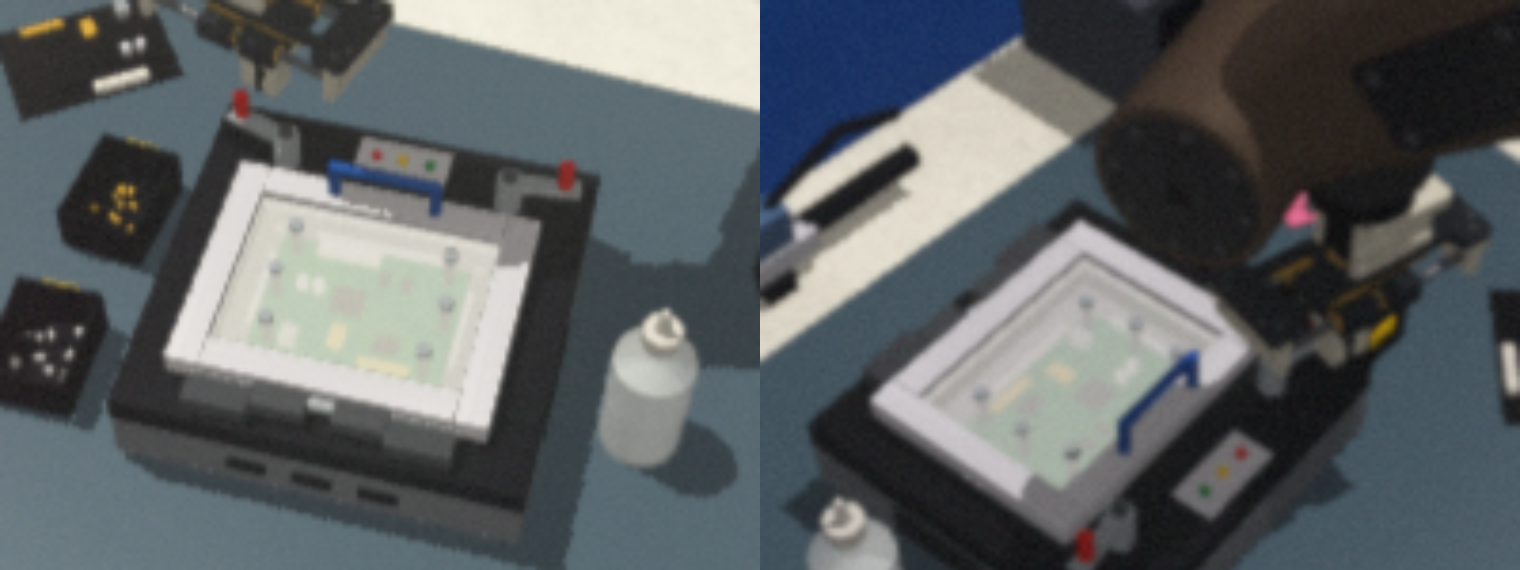

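```bash
python3 - <<'E'
from h import *
for X in([.4417,-.0841,.123],[.4417+.0048,-.0841+.0205,.123],[.4417-.0048,-.0841-.0205,.123],[.468,-.092,.137]):
  u,v=proj("scene",X);print(((u-230)*3.8,(v-180)*3.8))
E
```

```text
(np.float64(262.96221660188803), np.float64(82.25465781327483))
(np.float64(284.84095850658946), np.float64(92.63313348095635))
(np.float64(241.30810842126942), np.float64(71.98158703932985))
(np.float64(240.73770379508548), np.float64(91.29171233354987))
```

The projections match what I see, so I'll push the right catch round.

>>> apply_moves([
  {"tx":0.012,"ty":0,"tz":-0.0015,"turn":0,"gripper":0},
  {"tx":0.016,"ty":0,"tz":-0.0025,"turn":-0.09,"gripper":0},
  {"tx":0.02,"ty":0,"tz":-0.0035,"turn":-0.175,"gripper":0},
  {"tx":0.0235,"ty":0,"tz":-0.004,"turn":-0.265,"gripper":0},
  {"tx":0.0275,"ty":0,"tz":-0.004,"turn":-0.35,"gripper":0},
])

```text
time_s: 8.15
tcp_pos: [0.4684, -0.0948, 0.1399]
eef_rot: [-90.0, -0.0, 7.1]
contact_force: [-1.0, -1.3, 1.5]
gripper_width: 0.0008
```

>>> apply_moves([
  {"tx":0.004,"ty":0,"tz":-0.001,"turn":-0.095,"gripper":0},
  {"tx":0.008,"ty":0,"tz":-0.002,"turn":-0.19,"gripper":0},
  {"tx":0.0125,"ty":0,"tz":-0.0025,"turn":-0.285,"gripper":0},
  {"tx":0.0165,"ty":0,"tz":-0.0025,"turn":-0.38,"gripper":0},
  {"tx":0.021,"ty":0,"tz":-0.002,"turn":-0.475,"gripper":0},
])

```text
time_s: 8.65
tcp_pos: [0.4897, -0.0944, 0.1399]
eef_rot: [-90.1, -0.0, 34.4]
contact_force: [-0.5, -1.8, 0.2]
gripper_width: 0.0004
```

```bash
python3 st.py a9 big
```

```text
x' -0.0906 y' -0.1336 z 0.1398 [-90.   -0.   34.2] [ 0.1  0.1 -0.5] 8.75 [ 0.49   -0.0941  0.1398] [ 12.  10. -29.   0. -51. -68.]
```

View pics/a9.png

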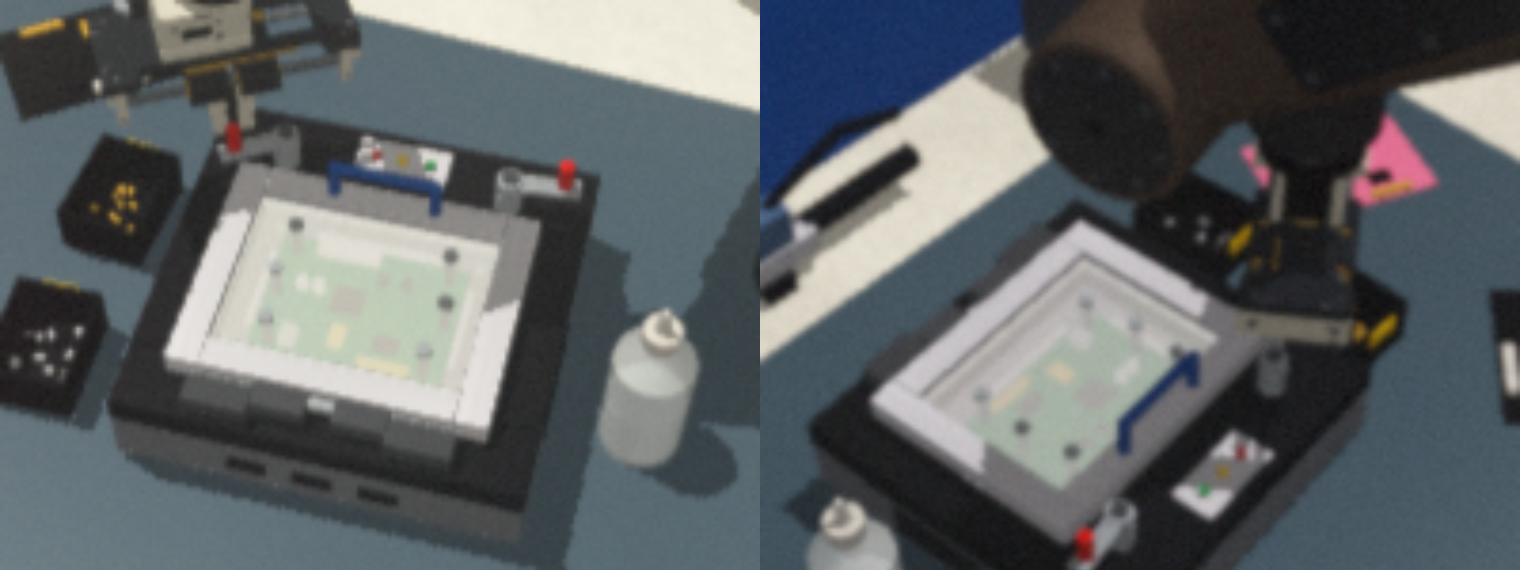

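The right peg is swinging as planned, now at scene crop (233,138). I'll continue to home.

>>> apply_moves([
  {"tx":0.004,"ty":0,"tz":-0.001,"turn":-0.095,"gripper":0},
  {"tx":0.008,"ty":0,"tz":-0.002,"turn":-0.19,"gripper":0},
  {"tx":0.0125,"ty":0,"tz":-0.0025,"turn":-0.285,"gripper":0},
  {"tx":0.0165,"ty":0,"tz":-0.0025,"turn":-0.38,"gripper":0},
  {"tx":0.021,"ty":0,"tz":-0.002,"turn":-0.475,"gripper":0},
])

```text
time_s: 9.25
tcp_pos: [0.5075, -0.0839, 0.1395]
eef_rot: [-90.0, -0.0, 61.4]
contact_force: [-1.3, -1.9, 0.2]
gripper_width: 0.0006
```

>>> apply_moves([
  {"tx":0.004,"ty":0,"tz":-0.001,"turn":-0.095,"gripper":0},
  {"tx":0.008,"ty":0,"tz":-0.002,"turn":-0.19,"gripper":0},
  {"tx":0.0125,"ty":0,"tz":-0.0025,"turn":-0.285,"gripper":0},
  {"tx":0.0165,"ty":0,"tz":-0.0025,"turn":-0.38,"gripper":0},
  {"tx":0.021,"ty":0,"tz":-0.002,"turn":-0.475,"gripper":0},
])

```text
time_s: 9.75
tcp_pos: [0.5193, -0.0664, 0.1395]
eef_rot: [-90.0, 0.0, 88.6]
contact_force: [-0.5, -2.1, -0.8]
gripper_width: 0.0003
```

```bash
python3 st.py a10 big
```

```text
x' -0.0591 y' -0.1078 z 0.1395 [-90.    0.   88.5] [ 0.8 -1.1 -0.3] 9.85 [ 0.5196 -0.0662  0.1395] [ 14.  12. -26.   0. -52. -16.]
```

View pics/a10.png

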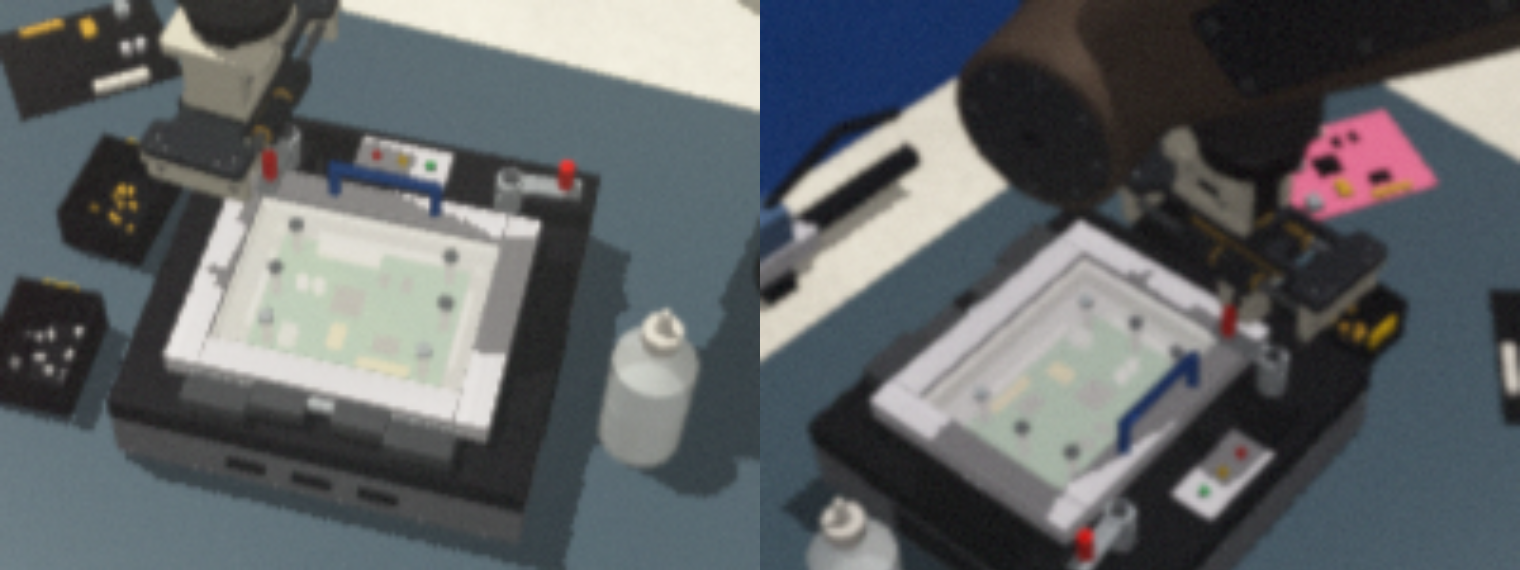

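Nearly home. I'll keep pushing gently until the stop shows up in the force.

>>> apply_moves([
  {"tx":0.003,"ty":0,"tz":0,"turn":-0.05,"gripper":0},
  {"tx":0.005,"ty":0,"tz":0,"turn":-0.09,"gripper":0},
  {"tx":0.006,"ty":0,"tz":0,"turn":-0.09,"gripper":0},
])

```text
time_s: 10.15
tcp_pos: [0.5201, -0.0643, 0.1399]
eef_rot: [-90.0, 0.4, 93.6]
contact_force: [8.3, -30.7, -5.9]
gripper_width: 0.0002
```

>>> apply_moves([
  {"tx":0.001,"ty":0,"tz":0,"turn":0,"gripper":0},
  {"tx":0.002,"ty":0,"tz":0,"turn":0,"gripper":0},
])

```text
time_s: 10.35
tcp_pos: [0.52, -0.0639, 0.1399]
eef_rot: [-90.0, 0.5, 93.5]
contact_force: [11.3, -39.1, -7.7]
gripper_width: 0.0005
```

The stop is reached: about 39 N and no more motion. I'll back off, lift, then travel in front of the left peg while turning half round. The back face of the fingers then pushes, so joint 6 stays in range.

>>> apply_moves([
  {"tx":-0.012,"ty":0,"tz":0,"turn":0,"gripper":0},
  {"tx":-0.025,"ty":-0.005,"tz":0,"turn":0,"gripper":0},
  {"tx":-0.025,"ty":-0.04,"tz":0,"turn":0,"gripper":0},
  {"tx":-0.025,"ty":-0.08,"tz":0.03,"turn":-0.14,"gripper":0},
  {"tx":-0.025,"ty":-0.08,"tz":0.07,"turn":-0.28,"gripper":0},
])

```text
time_s: 10.85
tcp_pos: [0.4541, -0.0878, 0.2241]
eef_rot: [-90.5, 0.1, 109.9]
contact_force: [-0.1, 0.6, -0.4]
gripper_width: 0.0007
```

```bash
python3 st.py a11 big
```

```text
x' -0.1324 y' -0.1246 z 0.2208 [-9.020e+01 -1.000e-01  1.098e+02] [ 0.9 -0.3  0.1] 10.95 [ 0.4476 -0.088   0.2208] [ 14.   0. -28.  -0. -62.   6.]
```

View pics/a11.png

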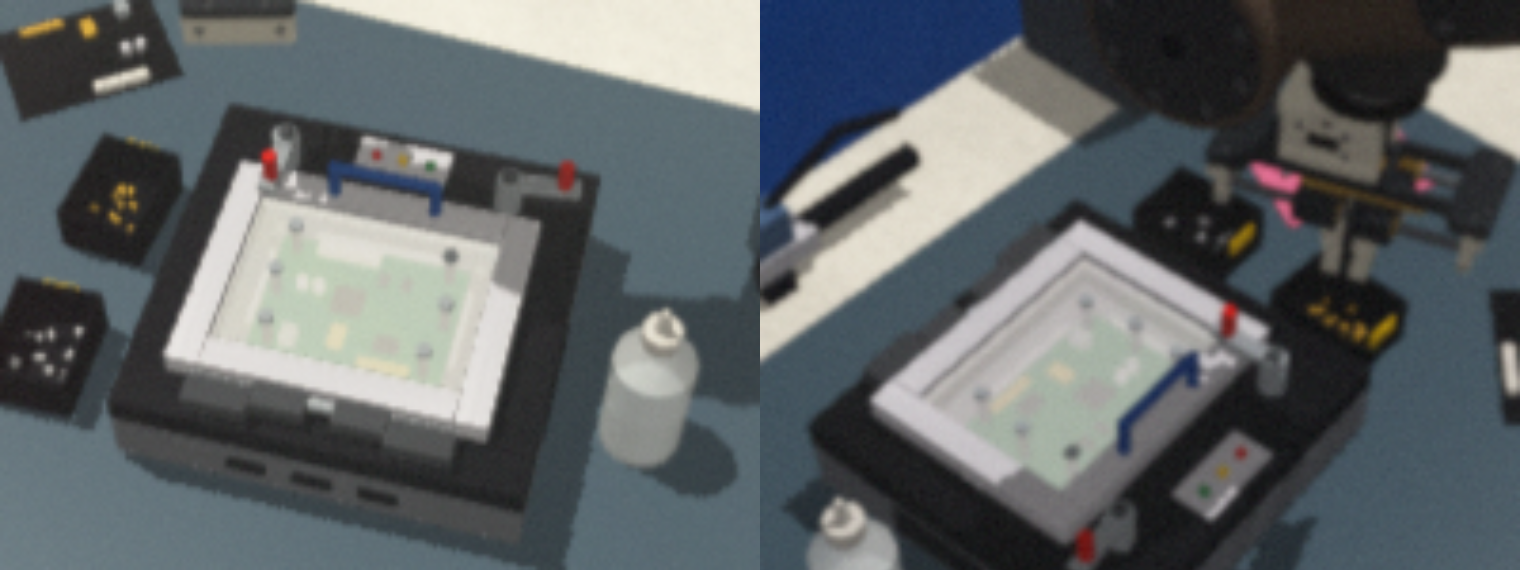

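>>> apply_moves([
  {"tx":0.024,"ty":0,"tz":-0.007,"turn":-0.14,"gripper":0},
  {"tx":0.048,"ty":0,"tz":-0.014,"turn":-0.28,"gripper":0},
  {"tx":0.072,"ty":0,"tz":-0.021,"turn":-0.42,"gripper":0},
  {"tx":0.096,"ty":0,"tz":-0.028,"turn":-0.56,"gripper":0},
  {"tx":0.12,"ty":0,"tz":-0.034,"turn":-0.7,"gripper":0},
])

```text
time_s: 11.45
tcp_pos: [0.4422, 0.0378, 0.2195]
eef_rot: [-90.1, -0.0, 150.0]
contact_force: [0.4, -0.2, 0.1]
gripper_width: 0.0009
```

```bash
python3 - <<'E'
from h import *
s=r.get_state();p=s["tcp_pos"];y=s["eef_rot"][2];k=np.radians(y);d=np.array([.4302,.1636])-p[:2]
print(p,y,"tx",d[0]*np.cos(k)+d[1]*np.sin(k),"tz",-d[0]*np.sin(k)+d[1]*np.cos(k),"turn",-np.radians((190.8-y)%360),s["joints"])
E
```

```text
[0.44222619 0.03779573 0.21948652] 150.0087576024518 tx 0.07330138694926143 tz -0.10294780570917002 turn -0.7119414858163221 [ 3.04649233e+01 -7.73999604e-01 -2.90660271e+01 -2.96004725e-02
 -6.16621261e+01  2.95578744e+01]
```

>>> apply_moves([
  {"tx":0.015,"ty":0,"tz":-0.02,"turn":-0.14,"gripper":0},
  {"tx":0.03,"ty":0,"tz":-0.042,"turn":-0.28,"gripper":0},
  {"tx":0.044,"ty":0,"tz":-0.062,"turn":-0.42,"gripper":0},
  {"tx":0.059,"ty":0,"tz":-0.083,"turn":-0.56,"gripper":0},
  {"tx":0.073,"ty":0,"tz":-0.103,"turn":-0.7,"gripper":0},
])

```text
time_s: 11.95
tcp_pos: [0.4307, 0.1637, 0.2195]
eef_rot: [-90.0, 0.0, -169.9]
contact_force: [0.0, 0.1, -0.7]
gripper_width: 0.0005
```

>>> apply_moves([
  {"tx":0,"ty":0.02,"tz":0,"turn":-0.01,"gripper":0},
  {"tx":0,"ty":0.04,"tz":0,"turn":-0.01,"gripper":0},
  {"tx":0,"ty":0.05,"tz":0,"turn":-0.01,"gripper":0},
  {"tx":0,"ty":0.05,"tz":0,"turn":-0.01,"gripper":0},
])

```text
time_s: 12.35
tcp_pos: [0.4302, 0.1619, 0.1681]
eef_rot: [-89.9, -0.1, -169.6]
contact_force: [-0.4, -0.3, 0.3]
gripper_width: 0.0006
```

```bash
python3 st.py a12 big
```

```text
x' -0.1314 y' 0.1265 z 0.1697 [ -90.     0.  -169.5] [ 0.3 -0.4  0.4] 12.45 [0.4311 0.1625 0.1697] [ 45.   4. -31.   0. -55.  55.]
```

View pics/a12.png

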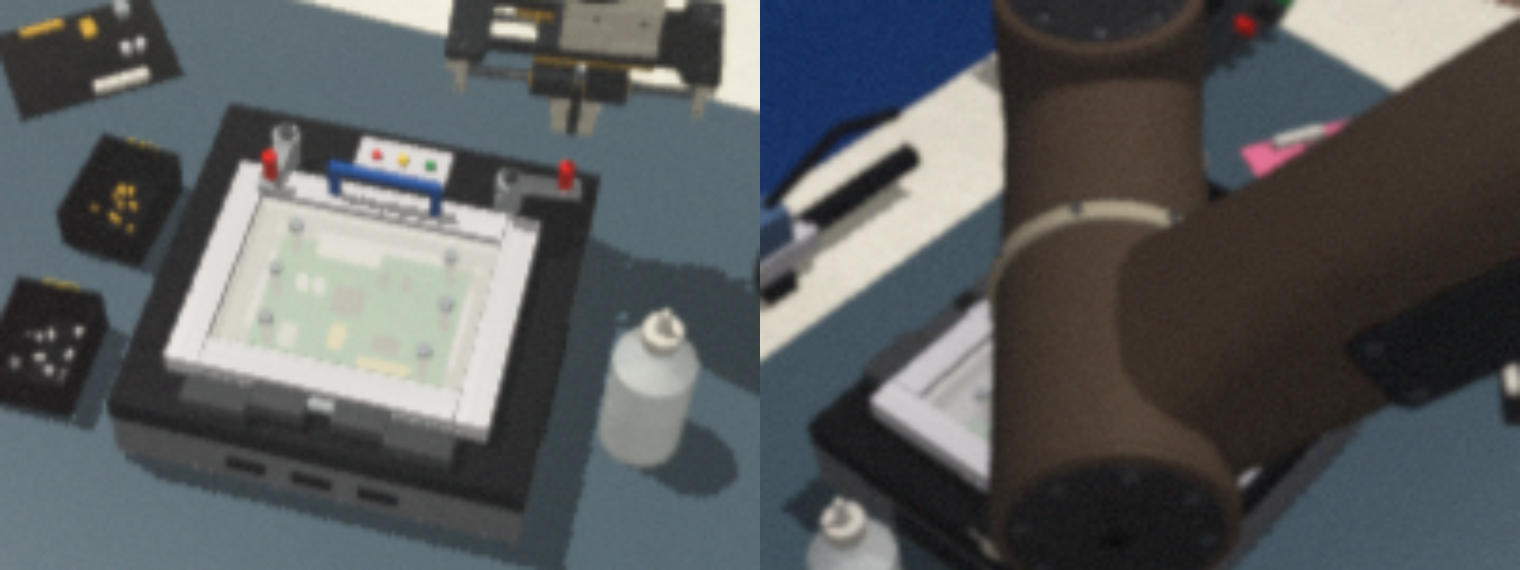

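>>> apply_moves([
  {"tx":0,"ty":0.015,"tz":0,"turn":0,"gripper":0},
  {"tx":0,"ty":0.0295,"tz":0,"turn":0,"gripper":0},
  {"tx":0,"ty":0.0295,"tz":0,"turn":0,"gripper":0},
  {"tx":0,"ty":0.0295,"tz":0,"turn":0,"gripper":0},
])

```text
time_s: 12.85
tcp_pos: [0.4312, 0.1626, 0.1405]
eef_rot: [-90.0, 0.0, -169.5]
contact_force: [0.3, -0.0, 0.1]
gripper_width: -0.0
```

```bash
python3 - <<'E'
from h import *
piv=np.array([.4650,.1283]);s=r.get_state();print(s["tcp_pos"],s["eef_rot"])
p0=s["tcp_pos"][:2];y0=s["eef_rot"][2]%360
f=[101,97,92,87,82]+list(np.linspace(76.8,4,15))
for i,q in enumerate(f):
    a=np.radians(q);n=np.array([np.sin(a),-np.cos(a)])
    c=piv+.042*np.array([np.cos(a),np.sin(a)])-n*.015
    d=c-p0;k=np.radians(y0);y=q+90
    print("phi %.0f tx %.4f tz %.4f turn %.3f"%(q,d[0]*np.cos(k)+d[1]*np.sin(k),-d[0]*np.sin(k)+d[1]*np.cos(k),-np.radians(y-y0)))
    if i%5==4:p0,y0=c,y;print("--")
E
```

```text
[0.43119586 0.16258231 0.14050376] [-9.00116435e+01  4.98386555e-02 -1.69463102e+02]
phi 101 tx -0.0116 tz -0.0020 turn -0.008
phi 97 tx -0.0146 tz -0.0030 turn 0.062
phi 92 tx -0.0184 tz -0.0039 turn 0.149
phi 87 tx -0.0222 tz -0.0045 turn 0.236
phi 82 tx -0.0261 tz -0.0047 turn 0.324
--
phi 77 tx -0.0039 tz -0.0012 turn 0.091
phi 72 tx -0.0078 tz -0.0020 turn 0.182
phi 66 tx -0.0118 tz -0.0025 turn 0.272
phi 61 tx -0.0159 tz -0.0026 turn 0.363
phi 56 tx -0.0199 tz -0.0023 turn 0.454
--
phi 51 tx -0.0039 tz -0.0012 turn 0.091
phi 46 tx -0.0078 tz -0.0020 turn 0.182
phi 40 tx -0.0118 tz -0.0025 turn 0.272
phi 35 tx -0.0159 tz -0.0026 turn 0.363
phi 30 tx -0.0199 tz -0.0023 turn 0.454
--
phi 25 tx -0.0039 tz -0.0012 turn 0.091
phi 20 tx -0.0078 tz -0.0020 turn 0.182
phi 14 tx -0.0118 tz -0.0025 turn 0.272
phi 9 tx -0.0159 tz -0.0026 turn 0.363
phi 4 tx -0.0199 tz -0.0023 turn 0.454
--
```

>>> apply_moves([
  {"tx":-0.0115,"ty":0,"tz":-0.002,"turn":0,"gripper":0},
  {"tx":-0.0145,"ty":0,"tz":-0.003,"turn":0.06,"gripper":0},
  {"tx":-0.0185,"ty":0,"tz":-0.004,"turn":0.15,"gripper":0},
  {"tx":-0.022,"ty":0,"tz":-0.0045,"turn":0.235,"gripper":0},
  {"tx":-0.026,"ty":0,"tz":-0.0045,"turn":0.325,"gripper":0},
])

```text
time_s: 13.35
tcp_pos: [0.4566, 0.1723, 0.1405]
eef_rot: [-90.1, 0.0, 171.7]
contact_force: [-1.5, 1.1, 0.4]
gripper_width: 0.0006
```

>>> apply_moves([
  {"tx":-0.004,"ty":0,"tz":-0.001,"turn":0.09,"gripper":0},
  {"tx":-0.008,"ty":0,"tz":-0.002,"turn":0.18,"gripper":0},
  {"tx":-0.012,"ty":0,"tz":-0.0025,"turn":0.27,"gripper":0},
  {"tx":-0.016,"ty":0,"tz":-0.0025,"turn":0.365,"gripper":0},
  {"tx":-0.02,"ty":0,"tz":-0.0025,"turn":0.455,"gripper":0},
])

```text
time_s: 13.85
tcp_pos: [0.4769, 0.172, 0.1405]
eef_rot: [-90.1, 0.0, 145.6]
contact_force: [-1.6, 1.5, 1.1]
gripper_width: 0.0004
```

```bash
python3 st.py a13 big
```

```text
x' -0.0851 y' 0.1326 z 0.1403 [-90.1   0.  145.8] [-0.  -0.6 -0. ] 13.95 [0.4769 0.1718 0.1403] [ 42.  10. -28.   0. -51.  14.]
```

View pics/a13.png

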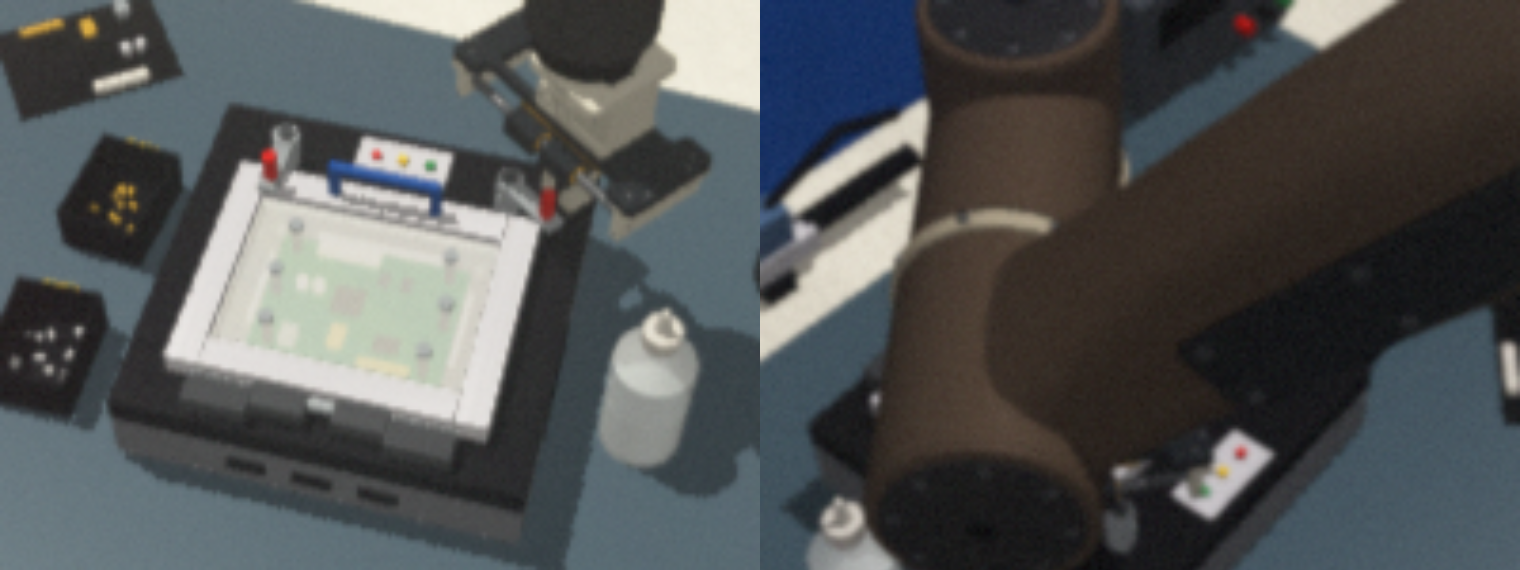

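The left peg is moving, now at scene crop (548,200), with the bottle clear. Continuing.

>>> apply_moves([
  {"tx":-0.004,"ty":0,"tz":-0.001,"turn":0.09,"gripper":0},
  {"tx":-0.008,"ty":0,"tz":-0.002,"turn":0.18,"gripper":0},
  {"tx":-0.012,"ty":0,"tz":-0.0025,"turn":0.27,"gripper":0},
  {"tx":-0.016,"ty":0,"tz":-0.0025,"turn":0.365,"gripper":0},
  {"tx":-0.02,"ty":0,"tz":-0.0025,"turn":0.455,"gripper":0},
])

```text
time_s: 14.45
tcp_pos: [0.4943, 0.1626, 0.1402]
eef_rot: [-90.1, -0.0, 119.8]
contact_force: [-1.0, 1.0, 0.2]
gripper_width: 0.0003
```

>>> apply_moves([
  {"tx":-0.004,"ty":0,"tz":-0.001,"turn":0.09,"gripper":0},
  {"tx":-0.008,"ty":0,"tz":-0.002,"turn":0.18,"gripper":0},
  {"tx":-0.012,"ty":0,"tz":-0.0025,"turn":0.27,"gripper":0},
  {"tx":-0.016,"ty":0,"tz":-0.0025,"turn":0.365,"gripper":0},
  {"tx":-0.019,"ty":0,"tz":-0.0025,"turn":0.455,"gripper":0},
])

```text
time_s: 14.95
tcp_pos: [0.5064, 0.1475, 0.1404]
eef_rot: [-90.1, -0.1, 93.7]
contact_force: [1.3, 1.5, -0.4]
gripper_width: 0.0007
```

```bash
python3 st.py a14 big
```

```text
x' -0.0575 y' 0.1060 z 0.1403 [-90.1  -0.   93.8] [0.9 1.3 0.1] 15.05 [0.5062 0.1472 0.1403] [ 38.  12. -26.   0. -52. -34.]
```

View pics/a14.png

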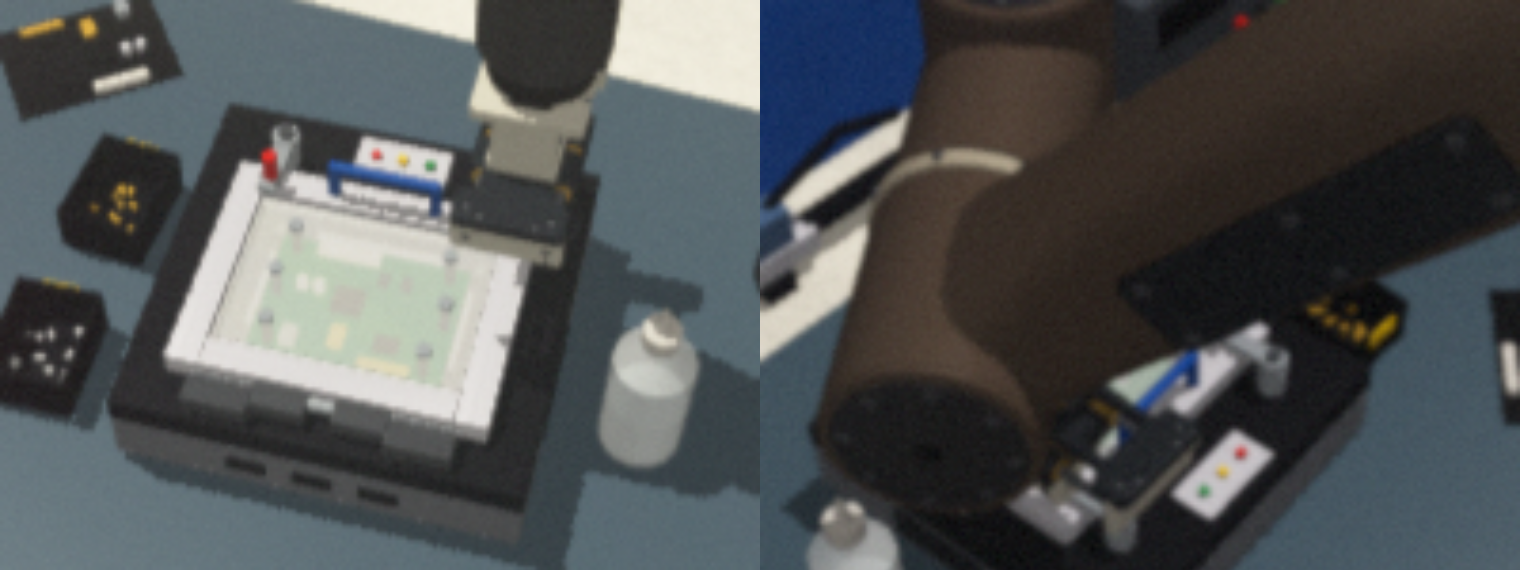

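Final press to the stop, in small steps.

>>> apply_moves([
  {"tx":-0.001,"ty":0,"tz":0,"turn":0,"gripper":0},
  {"tx":-0.002,"ty":0,"tz":0,"turn":0,"gripper":0},
  {"tx":-0.003,"ty":0,"tz":0,"turn":0,"gripper":0},
])

```text
time_s: 15.35
tcp_pos: [0.5059, 0.1443, 0.14]
eef_rot: [-90.1, -0.0, 93.8]
contact_force: [1.4, 3.9, 0.2]
gripper_width: 0.001
```

>>> apply_moves([
  {"tx":-0.001,"ty":0,"tz":0,"turn":0,"gripper":0},
  {"tx":-0.002,"ty":0,"tz":0,"turn":0,"gripper":0},
  {"tx":-0.003,"ty":0,"tz":0,"turn":0,"gripper":0},
])

```text
time_s: 15.65
tcp_pos: [0.5062, 0.1437, 0.14]
eef_rot: [-90.2, -0.3, 93.8]
contact_force: [-3.7, 16.0, 1.5]
gripper_width: 0.0006
```

The stop is reached: 16 N with no further motion. I'll back off, lift and clear.

>>> apply_moves([
  {"tx":0.01,"ty":0,"tz":0,"turn":0,"gripper":0},
  {"tx":0.02,"ty":-0.01,"tz":0,"turn":0,"gripper":0},
  {"tx":0.022,"ty":-0.05,"tz":0,"turn":0,"gripper":0},
  {"tx":0.022,"ty":-0.09,"tz":0.02,"turn":0,"gripper":0},
  {"tx":0.022,"ty":-0.11,"tz":0.06,"turn":0,"gripper":0},
])

```text
time_s: 16.15
tcp_pos: [0.4458, 0.1597, 0.2528]
eef_rot: [-90.2, 0.0, 93.7]
contact_force: [0.0, 0.6, -0.3]
gripper_width: 0.0004
```

>>> apply_moves([
  {"tx":0.03,"ty":0,"tz":0.01,"turn":0,"gripper":0},
  {"tx":0.07,"ty":0,"tz":0.01,"turn":0,"gripper":0},
  {"tx":0.11,"ty":0,"tz":0.01,"turn":0,"gripper":0},
  {"tx":0.15,"ty":0,"tz":0.01,"turn":0,"gripper":0},
  {"tx":0.15,"ty":0,"tz":0.01,"turn":0,"gripper":0},
])

```text
time_s: 16.65
tcp_pos: [0.424, 0.3114, 0.2497]
eef_rot: [-90.0, 0.1, 93.9]
contact_force: [-0.8, -1.2, 0.1]
gripper_width: 0.0004
```

```bash
python3 st.py a15 big; python3 - <<'E'
from h import *
from plant import capture
p,d=capture("scene");cv2.imwrite("pics/scF.png",p[:,:,::-1]);cv2.imwrite("pics/scFc.png",cv2.resize(p[195:295,260:400,::-1],None,fx=5.5,fy=5.5))
p,d=capture("side");cv2.imwrite("pics/siF.png",p[:,:,::-1])
E
```

```text
x' -0.1284 y' 0.2725 z 0.2495 [-89.9   0.1  93.8] [ 0.4  0.2 -0.5] 16.75 [0.4239 0.3084 0.2495] [ 58.   6. -18.   0. -66. -54.]
```

View pics/scFc.png

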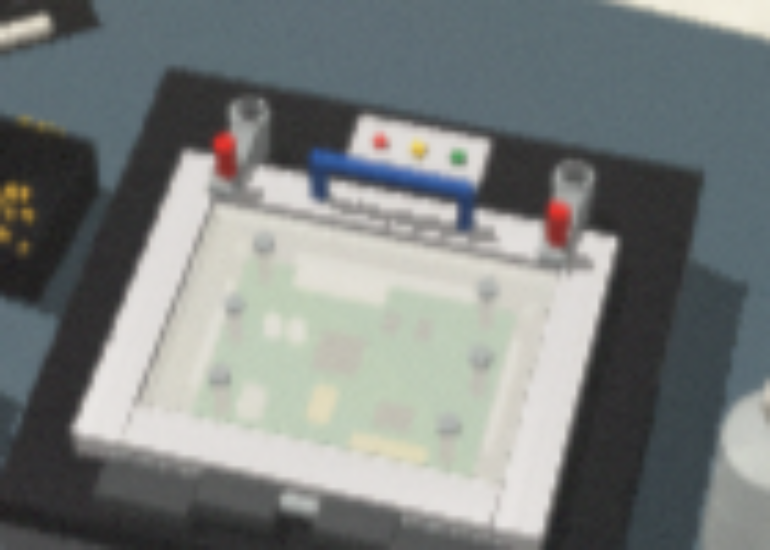

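View pics/scF.png

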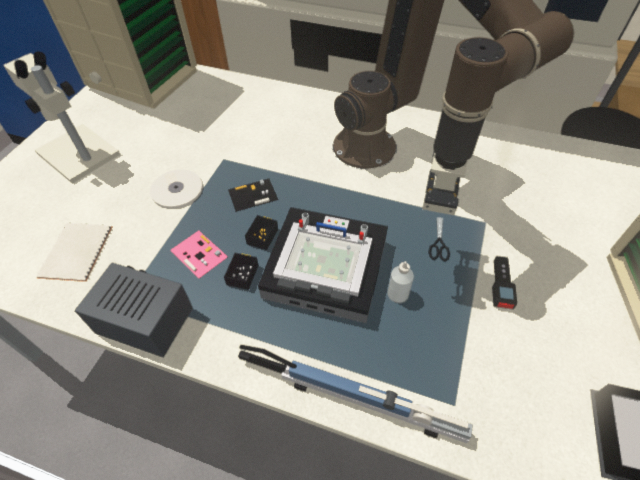

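View pics/siF.png

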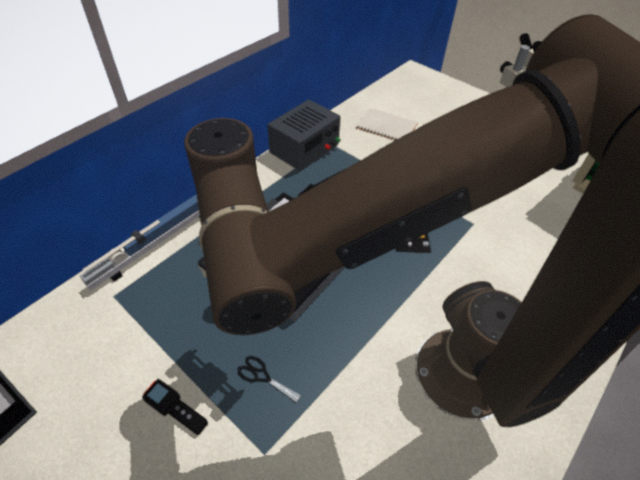

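```bash
python3 - <<'E'
from h import *
from plant import capture
for n,uv,pv,sg in(("R",(300.9,219.7),(.4775,-.0508),1),("L",(361.6,232.4),(.465,.1283),-1)):
    X=atz("scene",*uv,.137);d=X[:2]-pv;phi=np.degrees(np.arctan2(d[1],d[0]))-4
    print(n,X,np.linalg.norm(d),"joint",np.radians(110+sg*phi))
p,d=capture("scene")
# rim points: front rim both sides of handle, side rims
for x,y in[(-.063,-.065),(-.063,.065),(0,-.107),(0,.107),(.1,0)]:
    c,k=np.cos(np.radians(4)),np.sin(np.radians(4));X=[.571+x*c-y*k,.0455+x*k+y*c,.102];u,v=proj("scene",X)
    q=d[int(v)-1:int(v)+2,int(u)-1:int(u)+2];print(x,y,dep("scene",u,v,float(np.median(q)))[2])
print(r.get_state()["contact_force"])
E
```

```text
R [ 0.51789497 -0.04883878  0.137     ] 0.04044254755393272 joint 1.898562123054613
L [0.50630472 0.13073355 0.137     ] 0.04137634870392097 joint 1.930826343588076
-0.063 -0.065 0.10071414139992352
-0.063 0.065 0.10285330987682406
0 -0.107 0.10038927387496677
0 0.107 0.10325913263611519
0.1 0 0.10213592440208163
[-0.44314496 -0.768024   -0.18803278]
```

The lid and both catches check out, and the bystanders appear where they began. Handing in.

```bash
python3 -c "
from plant import r
print(r.close_job())"
```

```text
the job is handed in; nothing more can be done
None
```

I pushed the lid shut with the closed fingertips on the bare right side of the front rim, at about 0.6 rad/s. I then pushed both catches by their red pegs round to their stops and handed the job in at about 17 s of the 56 s allowed; no verdict was reported.

My last checks, with the arm clear of everything:
- **Lid:** the rim's upper face measured 100 to 103 mm above the bench, against 102 mm when shut. The front rim averages level with the back, and the spread is within the 2 mm calibration.
- **Catches:** the right read about 1.90 rad and the left about 1.93 rad, against 1.92 at home. Both stopped firmly at the end of the push, at about 39 N (right) and 16 N (left).
- **Bystanders and board:** by eye, the bottle, bins, reel, scanner and scissors look unmoved in the scene picture, and the board still shows in its nest under the lid. I did not measure their positions.

No check failed or disagreed. In the last side view the arm hid the tester, so the final catch and lid readings come from the scene camera alone.

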